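Close one sample tube, open the next and hold the filling funnel over it

ROBOT

A 6-joint arm with a two-finger parallel gripper is mounted at the origin on the work surface. World frame = base frame: x ahead of the robot, y to its left, z up, the work surface at z = 0. Lengths are in mm, angles in rad, forces in N, time in s.
With the tool pointing down it reaches from about 300 to 775 mm from the base axis. Payload 14.6 kg.
Tool frame: the origin (TCP) lies at the very end of the fingers, on their centre line; the grasp point (between the pads) lies 19 mm behind it (manip.grip_point_offset is the distance from the TCP to the grasp point, in mm); z points along the fingers, y is the line along which they close (so a half turn about z gives the same grasp; the last joint's range is limited). The gripper opens to 94 mm and grips with 3 to 60 N. Pads are 16 mm wide; open, the fingers measure 119 mm over their backs; the gripper's body (75 mm by 177 mm) begins 78 mm behind the grasp point.
Start: joints at [1.061, 0.3, 1.521, -0, 1.321, -0.067], TCP at [235.655, 496.947, 205.446] pointing down, gripper open.
Joint ranges: [-3.03, 3.03], [-0.79, 2.21], [0.23, 2.52], [-1.04, 4.18], [0, 3.07], [-2.55, 2.55]. Speed limits (rad/s): [2.22, 2.22, 2.57, 3.14, 3.14, 3.14].

INTERFACE

Orientations are given as [roll, pitch, yaw] about the fixed x, y, z axes, in that order (R = Rz(yaw) Ry(pitch) Rx(roll)).
In Python, from cell import telemetry, eyes, manip gives the robot as it stands.
- The arm moves only by the tool play_rows, never from a script. Its arguments are lists of equal length, an entry for each row: "translation": the shift along the world's x, y, z in m, a list of three; "yaw": the turn about the world's z in rad. A call has 1 to 12 rows; each row is the pose to reach, as a shift and turn from the pose commanded when the call began; what a row does not reach only later rows make up. A row lasts 1/8 s, in which the tool goes at most 62.5 mm and 10.7 degrees, less where a joint would pass 70% of its speed; a pose out of reach is approached as far as the arm can. A call with a gripper value outside its range is refused whole. "hand" is the opening, from 0 (shut) to 1 (fully open), set as the call begins (left out, the last holds). The fingers move at their own pace and stop on an object; "force" is the grip in N (left out, the last holds). Time passes only in rows, so rows that repeat a pose let the fingers close. It gives the time, the measured TCP pose, the force, the opening and the grip force at its end, in the units of the state.
- telemetry.read_state(): the state, without advancing time (a new reading comes with each control period).
- eyes.camera(name): name is "scene" or "top"; returns a dict with "pixels" (400x640x3 uint8, red, green, blue), "fx", "fy", "cx", "cy" (pixels), "cam_to_world" (4x4, takes a point from camera to world coordinates). Camera axes: x right, y up, looking along -z (the intrinsics and any distortion apply to the point x, -y, -z); pixel columns grow to the right and rows downward; lengths in mm; the calibration is good to about 2 mm. A picture is of the moment at which its call begins. There is no depth.
- manip.sign_off(): hands the job in; it is judged then, once.
The state is a dict: "clock": time; "joints": joint angles; "qd": joint speeds; "effort": joint torques, N m; "eef_pos": TCP position; "eef_rot": TCP orientation; "wrist_force": force on the tool from outside, world axes, zero at the start; "moment": the same for the moment, N m; "finger_gap": finger opening in mm; "finger_force": force on a finger pad.
Only numpy, scipy, OpenCV 4.12 (cv2) and the standard library are available. Lean on these libraries where they do the work, as an engineer would, in place of code of your own. Each camera call takes 0.05 s, during which the arm holds its last target. There are 200 camera calls.

TASK

On the sample scale of the coffee drying house, first press the blue cap fully shut on its filled tube, then flip the yellow cap open until it leans back past upright. Then take the steel funnel out of its block, carry it past the white pipe divider without bumping it, and finish while still holding it in the gripper: upright and still, spout centred about a centimetre above the yellow tube's mouth, never touching the tubes or rack, so that the scale reads true. Leave the red cap shut and the other things on the bench where they are.

Things in the scene. Friction and masses are not known exactly. Their poses are not given: they have to be found in the camera images.
- rack: light wooden rack for three tubes, fixed on a grey bench scale (150 x 250 mm); origin at the centre of the scale's underside on the table; the tubes stand in a row along its y axis, 66 mm apart, at -66, 0 and 66 mm, which colour stands where varies; z up. Rack's top plate 88 mm, tube rims 132 mm above the table
- yellow_mouth (a point): centre of the mouth of the yellow-capped tube, at the height of its rim (empty, cap shut at the start); axes parallel to the rack's. Tube 40 mm outside, 34 mm inside, 90 mm tall, clear plastic, fixed
- blue_mouth (a point): centre of the mouth of the blue-capped tube, at the height of its rim (filled with brown beans, cap standing open at the start); axes parallel to the rack's. Tube 40 mm outside, 34 mm inside, 90 mm tall, clear plastic, fixed
- red_mouth (a point): centre of the mouth of the red-capped tube, at the height of its rim (filled with pale beans, cap shut); axes parallel to the rack's. Tube 40 mm outside, 34 mm inside, 90 mm tall, clear plastic, fixed
- tube_red: the red-capped tube (with its cap); origin at the centre of its underside, 90 mm below the rim, axes as the rack's
- tube_blue: the blue-capped tube (with its cap); origin at the centre of its underside, 90 mm below the rim, axes as the rack's
- tube_yellow: the yellow-capped tube (with its cap); origin at the centre of its underside, 90 mm below the rim, axes as the rack's
- yellow_cap (a joint): the yellow cap, a flip cap: coloured disc 44 mm across, 6 mm thick, hinged on the rack's +x side of the tube, with a thumb tab on the rack's -x side. Joint value in rad: 0 shut, grows as the tab swings up and over, 1.57 upright, stop at 2.1. The hinge line runs along the rack's y axis, 22 mm on the +x side of the tube's axis at rim height. The stiff hinge (about 0.02 N m) stays where it is left; no catch.
- blue_cap (a joint): the blue cap, a flip cap: coloured disc 44 mm across, 6 mm thick, hinged on the rack's +x side of the tube, with a thumb tab on the rack's -x side. Joint value in rad: 0 shut, grows as the tab swings up and over, 1.57 upright, stop at 2.1. The hinge line runs along the rack's y axis, 22 mm on the +x side of the tube's axis at rim height. The stiff hinge (about 0.02 N m) stays where it is left; no catch.
- red_cap (a joint): the red cap, a flip cap: coloured disc 44 mm across, 6 mm thick, hinged on the rack's +x side of the tube, with a thumb tab on the rack's -x side. Joint value in rad: 0 shut, grows as the tab swings up and over, 1.57 upright, stop at 2.1. The hinge line runs along the rack's y axis, 22 mm on the +x side of the tube's axis at rim height. The stiff hinge (about 0.02 N m) stays where it is left; no catch.
- yellow_tab (a point): point on the thumb tab of the yellow cap, half-way through its thickness, 57 mm from the hinge line (7 mm inside the tab's tip). The tab is 14 mm wide along the rack's y, 6 mm thick, and stands out 20 mm from the disc; it moves with the cap
- blue_tab (a point): point on the thumb tab of the blue cap, half-way through its thickness, 57 mm from the hinge line (7 mm inside the tab's tip). The tab is 14 mm wide along the rack's y, 6 mm thick, and stands out 20 mm from the disc; it moves with the cap
- funnel_center (a point): steel funnel, on its axis, half-way up the straight bowl. Bowl: upright cylinder 52 mm across, from 17 mm below to 17 mm above this point; below it a cone tapers to a spout 16 mm across. Whole funnel 95 mm tall, about 120 g; the spout's tip is 78 mm below this point. Axes: z up along the funnel
- spout_tip (a point): centre of the lower end of the funnel's spout (outer diameter 16 mm), 78 mm below funnel_center
- funnel: the steel funnel itself; origin at the spout's tip, z up along its axis
- block: dark wooden parking block 85 x 85 x 55 mm with a 20 mm hole from above in which the funnel's spout hangs loosely, 45 mm deep; fixed to the table; origin at the centre of its underside
- divider: white plastic pipe divider with a dark mesh panel, fixed to the table between the block and the rack; a level pipe 26 mm thick and 360 mm long along its own x axis, top of the pipe 138 mm above the table; origin on the table below the pipe's middle
- jar: bystander: amber jar with steel lid, 60 mm across, 90 mm tall; origin under its centre
- cup: bystander: white cup, 76 mm across, 60 mm tall; origin under its centre
- meter: bystander: orange pocket moisture meter 60 x 140 x 28 mm lying flat; origin under its centre
- scoop: bystander: spoon lying flat along its x axis
- brush: bystander: brush lying flat along its x axis
- weight: bystander: brass scale weight, 32 mm across, 46 mm tall; origin under its centre
- sieve: bystander: steel sieve ring, 80 mm across, 35 mm tall; origin under its centre
Things that resemble listed ones, but are neither listed nor needed, are in the scene too. Leave any purple or turquoise look-alike of the funnel alone.

How it is judged:
By the outcome, as a careful person would: the job done as asked, in the order asked, and still so for the second after the job is handed in, while the arm keeps its last pose, push and grip.
It also fails if it takes over 59 s, if anything falls off the work surface, if the arm or the gripper's body presses on something with over 40 N, if the wrist force passes 120 N, or if a joint passes its speed limit or range.

## Working session

There is one attempt and no reset: what is moved stays moved. The work goes in short steps, Python scripts to look and compute and a tool call to move; the robot and the scene stay as the last step left them, time stands still between calls to the robot, and variables do not carry over. Pictures are saved under pics/ and viewed, at most 13 in all, crops included, and the job is handed in when it is done.

Besides the shell and the picture viewer there is one more tool, called after "Call:" in YAML: its name, and indented under it one key for each argument. play_rows: Moves the arm, as the interface text tells. Its arguments: {"type":"object","properties":{"translation":{"type":"array","items":{"type":"array","items":{"type":"number"}}},"yaw":{"type":"array","items":{"type":"number"}},"hand":{"type":"number"},"force":{"type":"number"}},"required":["translation","yaw"]}

```bash
mkdir -p pics; cat > h.py <<'E'
import numpy as np,cv2
from cell import telemetry,eyes,manip
def snap(n,f):
    c=eyes.camera(n); cv2.imwrite(f,c['pixels'][:,:,::-1]); np.savez(f[:-4]+'.npz',**{k:c[k] for k in c}); return c
def proj(c,P):
    P=np.atleast_2d(P).astype(float); T=np.linalg.inv(c['cam_to_world']); q=P@T[:3,:3].T+T[:3,3]
    return np.c_[c['cx']+c['fx']*q[:,0]/-q[:,2], c['cy']-c['fy']*q[:,1]/-q[:,2]]
def at(c,u,v,z):
    T=np.array(c['cam_to_world']); d=T[:3,:3]@np.array([(u-c['cx'])/c['fx'],-(v-c['cy'])/c['fy'],-1]); return T[:3,3]+d*(z-T[2,3])/d[2]
E
python3 - <<'E'
from h import *
for n in('scene','top'):
    c=snap(n,f'pics/{n}0.png'); print(c.keys(),c['fx'],c['cx'],c['cy'],np.round(c['cam_to_world'],3).tolist())
print(telemetry.read_state())
E
```

```text
dict_keys(['pixels', 'fx', 'fy', 'cx', 'cy', 'cam_to_world']) 435.10647425947195 318.2490284993945 199.93011548317207 [[0.753, -0.513, 0.412, 1003.597], [0.658, 0.593, -0.465, -579.512], [-0.006, 0.621, 0.784, 1113.37], [0.0, 0.0, 0.0, 1.0]]
dict_keys(['pixels', 'fx', 'fy', 'cx', 'cy', 'cam_to_world']) 488.2806941502518 321.79176525789234 202.4858630401184 [[-0.001, 0.998, -0.069, 403.788], [-1.0, 0.0, 0.019, 38.098], [0.019, 0.069, 0.997, 1469.761], [0.0, 0.0, 0.0, 1.0]]
{'clock': 0.1, 'joints': array([ 1.06138429e+00,  3.00394153e-01,  1.52150394e+00, -1.84207028e-05,
        1.32070381e+00, -6.66069557e-02]), 'qd': array([-0.00151934, -0.00098296, -0.00052279,  0.00231538,  0.00011257,
        0.00045895]), 'effort': array([ 1.99535112e-03, -5.32645512e+01, -3.53280544e+01,  7.10531906e-02,
        2.35559227e-02, -5.98373276e-05]), 'eef_pos': array([235.55928867, 496.747378  , 204.96117039]), 'eef_rot': array([-3.14058445e+00, -4.93702287e-05,  2.69879212e+00]), 'wrist_force': array([ 0.84188643,  0.25618223, -0.3139667 ]), 'moment': array([0.03570864, 0.01083949, 0.01035668]), 'finger_force': 0.0, 'finger_gap': 93.7754630806968}
```

View pics/scene0.png

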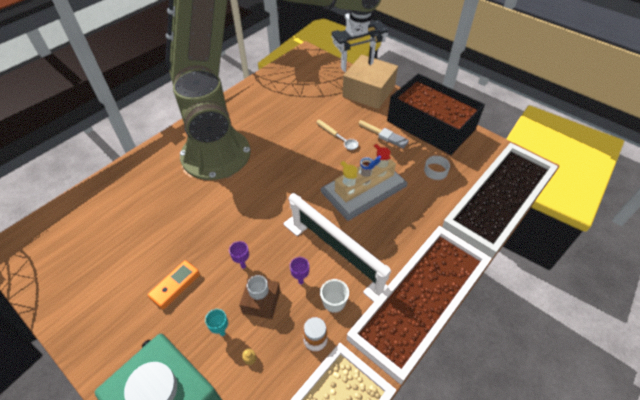

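View pics/top0.png

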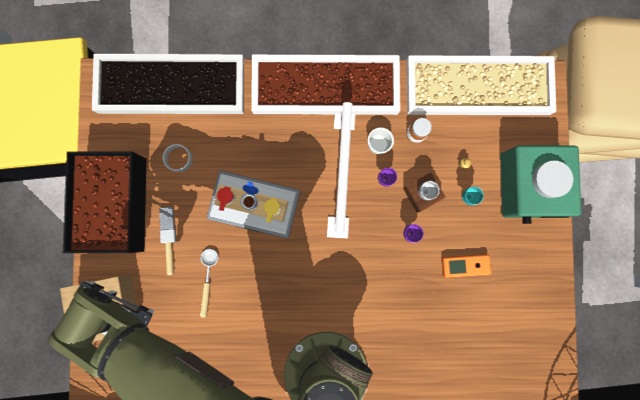

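The scene view shows the rack near (365,180), divider (340,245), steel funnel (257,288) in its dark block. There are purple look-alikes at (239,252) and (300,268) and a turquoise one at (217,320). In the top view the rack is at (253,203) with red (225,196), blue (250,190) and yellow (271,208), and the steel funnel is at (428,190). Steel over the dark block fits the description; I'll confirm it in one crop.

```bash
python3 - <<'E'
import cv2,numpy as np
t=cv2.imread('pics/top0.png');s=cv2.imread('pics/scene0.png')
r=lambda i,x,y,w,h:cv2.resize(i[y:y+h,x:x+w],(400,300),interpolation=cv2.INTER_CUBIC)
a=np.vstack([np.hstack([r(t,203,163,100,75),r(s,315,135,100,75)]),np.hstack([r(t,390,150,80,60),r(s,220,260,80,60)])])
cv2.imwrite('pics/crop1.png',a)
E
```

```text
(no output)
```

View pics/crop1.png

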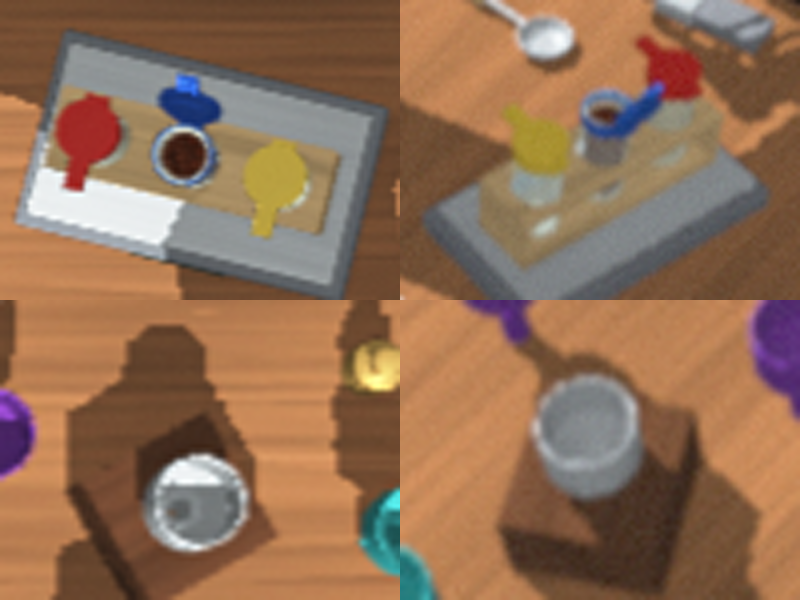

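The crop confirms it: the steel funnel sits over the dark block. The blue cap is open, leaning toward the top of the image. Next I fit the rack pose and the funnel position.

```bash
cat > m.py <<'E'
from h import *
from scipy.optimize import least_squares
L=lambda f:dict(np.load(f))
t=L('pics/top0.npz');s=L('pics/scene0.npz')
# (cam, px, rack point wrt rack with slot a=-66..66)
def fit(obs,x0,use):
    def res(p):
        c,n=np.cos(p[2]),np.sin(p[2]); r=[]
        for k,(cam,px,(X,Y,Z)) in enumerate(obs):
            if cam in use: r+=list(proj(t if cam=='t' else s,[p[0]+c*X-n*Y,p[1]+n*X+c*Y,Z])[0]-px)
        return r
    o=least_squares(res,x0); return o.x,np.round(o.fun,1)
obs=[('t',(225,195.5),(0,66,138)),('t',(271.75,206.75),(0,-66,138)),('t',(249.25,201.75),(0,0,132)),
('t',(221.75,210),(-41,66,135)),('t',(268.75,221.5),(-41,-66,135)),
('s',(350,171.75),(0,-66,138)),('s',(366.75,163.25),(0,0,132)),('s',(383.75,153),(0,66,138)),
('s',(342.5,162.5),(-41,-66,135)),('s',(375.5,145.5),(-41,66,135))]
for u in('t','s','ts'): print(u,*fit(obs,[420,120,-.23],u))
def tri(pt,ps):
    o=least_squares(lambda p:np.r_[proj(t,p)[0]-pt,proj(s,p)[0]-ps],[430,-190,150]);return o.x,o.fun
print('rim',*tri((429.4,190.4),(257.6,285.6)))
print('div',at(t,347,105,138),at(t,338,220,138))
print('blue tab tip',tri((203+187/4,163+78/4),(315+258/4,135+88/4)))
E
python3 m.py
```

```text
t [ 4.99030759e+02  2.12018151e+02 -2.37472534e-01] [ 0.1  0.   0.4  0.1 -0.3 -0.4 -0.2  0.2 -0.1  0. ]
s [ 5.06356577e+02  2.10463924e+02 -2.51636676e-01] [ 0.1 -1.   0.4 -0.2  0.1 -0.1 -0.5  0.8 -0.1  0.5]
ts [ 5.01817225e+02  2.12030701e+02 -2.42231004e-01] [ 0.2 -1.1  0.4 -0.8 -0.3 -1.4 -0.2 -1.  -0.2 -0.9 -0.6 -1.9 -0.5 -1.2
 -0.9 -1.2 -1.3 -0.  -1.1 -0.5]
rim [ 534.42122915 -292.23304552   95.2788577 ] [-0.58237109 -0.53798413 -0.72178074  0.00901446]
div [766.74294303 -57.77647037 138.        ] [447.62768392 -31.63946596 138.        ]
blue tab tip (array([546.52935799, 204.41751722, 190.11781877]), array([-0.61245183, -0.73809587, -1.0630532 ,  0.10143757]))
```

Call:
play_rows:
  translation:
    - [0.03,-0.02,0.03]
    - [0.07,-0.06,0.03]
    - [0.11,-0.1,0.03]
    - [0.15,-0.14,0.03]
    - [0.19,-0.18,0.03]
    - [0.23,-0.21,0.03]
    - [0.27,-0.24,0.03]
    - [0.31,-0.27,0.03]
    - [0.335,-0.295,0.03]
    - [0.339,-0.303,0.03]
    - [0.339,-0.303,0.03]
    - [0.339,-0.303,0.03]
  yaw: [0.02,0.04,0.06,0.08,0.1,0.12,0.14,0.16,0.18,0.2,0.2,0.2]
  hand: 0
  force: 10

```text
clock: 1.6
eef_pos: [574.0, 194.9, 235.6]
eef_rot: [3.141, -0.0, 2.9]
wrist_force: [-0.5, -0.4, -0.3]
finger_gap: 0.5
finger_force: 0.0
```

```bash
python3 - <<'E'
from h import *
t=snap('top','pics/t1.png');s=snap('scene','pics/s1.png')
st=telemetry.read_state();print(st['clock'],st['eef_pos'],st['eef_rot'],st['finger_gap'],st['joints'])
print(proj(t,st['eef_pos']),proj(s,st['eef_pos']))
r=lambda c,x,y,w,h:cv2.resize(c['pixels'][y:y+h,x:x+w,::-1],(400,400),interpolation=cv2.INTER_CUBIC)
cv2.imwrite('pics/crop2.png',np.hstack([r(t,205,150,100,100),r(s,330,110,80,80)]))
E
```

```text
1.7 [574.10126452 194.85050161 235.68708629] [3.14136291e+00 1.79520618e-04 2.89977378e+00] 0.4931656821519978 [ 2.66744538e-01  4.07234353e-01  1.30685843e+00  1.14429041e-04
  1.42723121e+00 -1.06224929e+00]
[[250.69181832 168.96852577]] [[386.01887407 152.28218194]]
```

View pics/crop2.png

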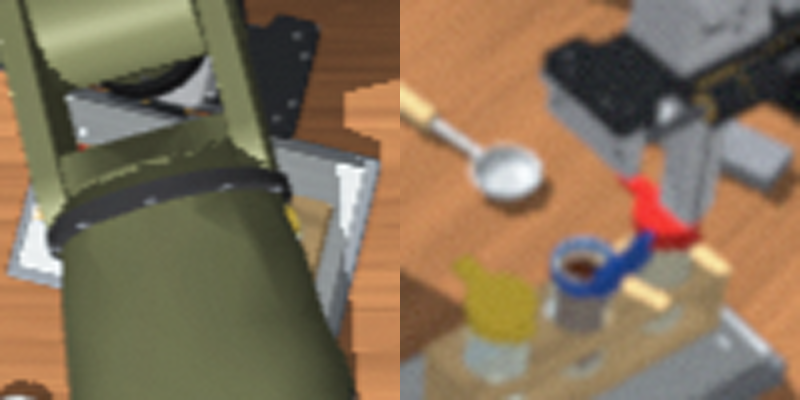

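Call:
play_rows:
  translation:
    - [0,0,-0.035]
    - [0,0,-0.07]
    - [0,0,-0.07]
    - [-0.02,0.004,-0.07]
    - [-0.035,0.008,-0.07]
    - [-0.05,0.011,-0.07]
    - [-0.065,0.015,-0.07]
    - [-0.08,0.019,-0.07]
    - [-0.094,0.022,-0.07]
    - [-0.094,0.022,-0.075]
    - [-0.088,0.02,-0.083]
    - [-0.084,0.019,-0.089]
  yaw: [0,0,0,0,0,0,0,0,0,0,0,0]

```text
clock: 3.2
eef_pos: [491.2, 212.6, 145.5]
eef_rot: [-3.141, -0.001, 2.898]
wrist_force: [0.1, -1.0, 0.3]
finger_gap: 0.3
finger_force: 0.3
```

Call:
play_rows:
  translation:
    - [0,0,-0.005]
    - [0,0,-0.008]
    - [0,0,-0.009]
    - [0,0,-0.009]
  yaw: [0,0,0,0]

```text
clock: 3.7
eef_pos: [490.7, 212.8, 138.2]
eef_rot: [-3.142, 0.0, 2.899]
wrist_force: [-3.5, -2.5, 7.9]
finger_gap: 0.7
finger_force: 4.3
```

Call:
play_rows:
  translation:
    - [0,0,-0.001]
    - [0,0,-0.001]
    - [0,0,-0.001]
    - [0,0,0.015]
    - [-0.02,-0.025,0.03]
    - [-0.0427,-0.0564,0.03]
    - [-0.0427,-0.0564,0.03]
    - [-0.0427,-0.0564,0.03]
  yaw: [0,0,0,0,0,0,0,0]
  hand: 0

```text
clock: 4.7
eef_pos: [448.5, 156.9, 168.0]
eef_rot: [3.141, 0.001, 2.899]
wrist_force: [-0.3, 0.3, 0.1]
finger_gap: 0.7
finger_force: 0.0
```

Call:
play_rows:
  translation:
    - [0,0,0]
    - [0,0,0]
    - [0,0,0]
  yaw: [0,0,0]
  hand: 0.35

```text
clock: 5.08
eef_pos: [448.0, 156.8, 167.3]
eef_rot: [-3.141, -0.0, 2.899]
wrist_force: [-0.9, 0.2, 0.6]
finger_gap: 26.6
finger_force: 0.0
```

```bash
python3 - <<'E'
from h import *
s=snap('scene','pics/s2.png')
st=telemetry.read_state();print(st['clock'],st['eef_pos'],st['finger_gap'])
print(proj(s,st['eef_pos']))
r=lambda c,x,y,w,h:cv2.resize(c['pixels'][y:y+h,x:x+w,::-1],(600,600),interpolation=cv2.INTER_CUBIC)
cv2.imwrite('pics/crop3.png',r(s,310,100,100,100))
E
```

```text
5.125 [447.98684943 156.68738386 167.31166181] 30.66391847849347
[[341.80388718 155.61100163]]
```

View pics/crop3.png

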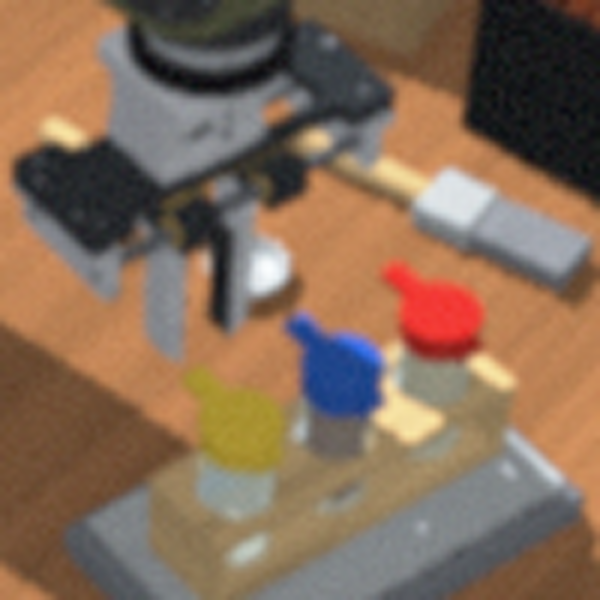

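The blue cap now lies flat, and the open fingers at (170,358) and (232,328) straddle the line of the yellow tab at (200,382) in the crop. Next I lower and pinch the tab.

Call:
play_rows:
  translation:
    - [0,0,-0.02]
    - [0,0,-0.0395]
    - [0,0,-0.0395]
  yaw: [0,0,0]

```text
clock: 5.5
eef_pos: [447.4, 156.4, 127.0]
eef_rot: [-3.14, -0.002, 2.899]
wrist_force: [-0.6, 0.5, 0.2]
finger_gap: 33.1
finger_force: 0.0
```

Call:
play_rows:
  translation:
    - [0,0,0]
    - [0,0,0]
    - [0,0,0]
    - [0,0,0]
  yaw: [0,0,0,0]
  hand: 0
  force: 6

```text
clock: 6.0
eef_pos: [448.7, 158.0, 129.0]
eef_rot: [3.138, 0.002, 2.899]
wrist_force: [2.0, 11.8, -0.7]
finger_gap: 15.5
finger_force: 6.0
```

Call:
play_rows:
  translation:
    - [0.0005,0.002,0]
    - [0.0005,0.002,0]
    - [0.001,0.002,0.005]
    - [0.0014,0.0018,0.0102]
    - [0.0025,0.0015,0.0155]
    - [0.004,0.001,0.0202]
    - [0.006,0.0007,0.025]
    - [0.0082,0.0001,0.0295]
    - [0.011,-0.0005,0.034]
    - [0.014,-0.0012,0.0379]
    - [0.0175,-0.002,0.0417]
    - [0.021,-0.003,0.0452]
  yaw: [0,0,0,0,0,0,0,0,0,0,0,0]

```text
clock: 7.5
eef_pos: [469.3, 154.2, 173.7]
eef_rot: [3.14, 0.001, 2.899]
wrist_force: [1.7, 7.8, -2.4]
finger_gap: 13.8
finger_force: 6.0
```

Call:
play_rows:
  translation:
    - [0,0,0]
    - [0,0,0]
    - [0,0,0]
  yaw: [0,0,0]
  hand: 0.4

```text
clock: 7.88
eef_pos: [468.8, 153.4, 173.1]
eef_rot: [-3.141, -0.0, 2.899]
wrist_force: [-0.2, -0.3, 0.5]
finger_gap: 36.7
finger_force: 0.0
```

```bash
python3 - <<'E'
from h import *
s=snap('scene','pics/s3.png')
st=telemetry.read_state();print(st['clock'],st['eef_pos'],st['finger_gap'])
r=lambda c,x,y,w,h:cv2.resize(c['pixels'][y:y+h,x:x+w,::-1],(600,600),interpolation=cv2.INTER_CUBIC)
cv2.imwrite('pics/crop4.png',r(s,310,100,100,100))
E
```

```text
7.925 [468.83793616 153.42604201 173.12867686] 37.197893749115735
```

View pics/crop4.png

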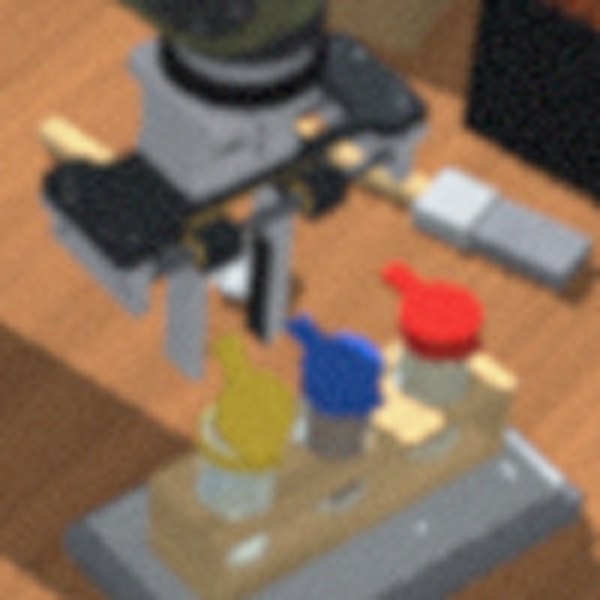

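The yellow cap is about 45° up, tab at (228,345), fingers clear. Now I back off, close the fingers and push it over from behind.

Call:
play_rows:
  translation:
    - [-0.021,0.006,0]
    - [-0.042,0.013,0]
    - [-0.042,0.013,0]
    - [-0.042,0.013,0]
    - [-0.042,0.013,-0.018]
    - [-0.042,0.013,-0.018]
  yaw: [0,0,0,0,0,0]
  hand: 0

```text
clock: 8.68
eef_pos: [427.0, 166.1, 154.3]
eef_rot: [-3.14, -0.002, 2.898]
wrist_force: [0.4, 0.1, 0.7]
finger_gap: 0.4
finger_force: 0.0
```

Call:
play_rows:
  translation:
    - [0.01,-0.0024,0]
    - [0.02,-0.0048,0]
    - [0.03,-0.0072,0]
    - [0.04,-0.0096,0]
    - [0.05,-0.012,0]
    - [0.06,-0.0145,0]
    - [0.07,-0.017,0]
    - [0.08,-0.0194,0]
    - [0.08,-0.0194,0]
    - [0.05,-0.012,0]
    - [0.01,-0.0024,0.02]
    - [0.01,-0.0024,0.05]
  yaw: [0,0,0,0,0,0,0,0,0,0,0,0]

```text
clock: 10.18
eef_pos: [434.8, 164.5, 205.4]
eef_rot: [-3.141, -0.001, 2.9]
wrist_force: [0.6, 0.4, 0.9]
finger_gap: 0.3
finger_force: 0.0
```

```bash
python3 - <<'E'
from h import *
s=snap('scene','pics/s4.png');t=snap('top','pics/t4.png')
st=telemetry.read_state();print(st['clock'],st['eef_pos'],st['wrist_force'])
r=lambda c,x,y,w,h:cv2.resize(c['pixels'][y:y+h,x:x+w,::-1],(400,400),interpolation=cv2.INTER_CUBIC)
cv2.imwrite('pics/crop5.png',np.hstack([r(t,205,150,100,100),r(s,320,120,80,80)]))
E
```

```text
10.275 [437.60673673 164.71901612 208.19219315] [ 0.85475609 -0.38040196 -0.13356313]
```

View pics/crop5.png

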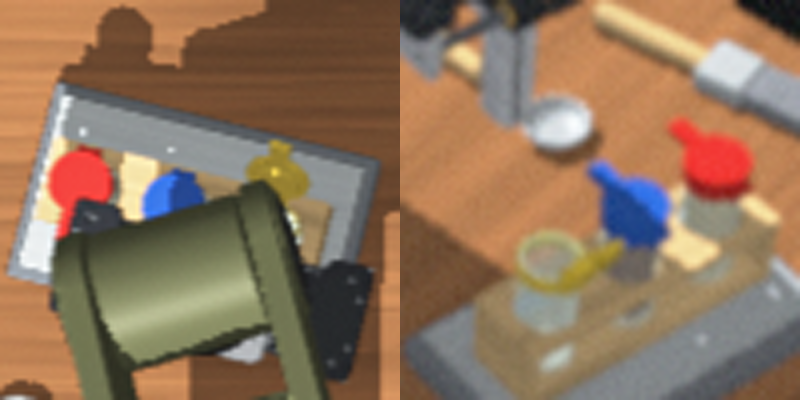

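The yellow cap leans back past upright (scene crop (600,260)) and its mouth shows at (550,260). I'll check that blue is shut, then refine the funnel and yellow mouth positions.

```bash
python3 - <<'E'
from m import *
s4=dict(np.load('pics/s4.npz'))
hsv=cv2.cvtColor(s4['pixels'],cv2.COLOR_RGB2HSV)
def mask(lo,hi,x,y,w,h):
    m=cv2.inRange(hsv,lo,hi);k=np.zeros_like(m);k[y:y+h,x:x+w]=1;return m*k
R=mask((0,150,80),(6,255,255),365,130,40,35);B=mask((105,120,40),(130,255,255),345,140,40,40)
def pose(X,Y,Z,p=(499.5,212,-.238)):
    c,n=np.cos(p[2]),np.sin(p[2]);return [p[0]+c*X-n*Y,p[1]+n*X+c*Y,Z]
def render(Yr,th):
    pts=[]
    a=np.linspace(0,2*np.pi,60)
    for z in(0,6):
        for r,y in list(zip(22+22*np.cos(a),22*np.sin(a)))+[(64,7),(64,-7),(40,7),(40,-7)]:
            pts.append((r,y,z,))
    P=[pose(22-r*np.cos(th)+z*np.sin(th)*1,Yr+y,132+r*np.sin(th)+z*np.cos(th)) for r,y,z in pts]
    q=proj(s4,P);n=len(P)//2;im=np.zeros((1600,2560),np.uint8)
    for idx in([*range(60)],[60,61,63,62],[64+i for i in range(60)],[124,125,127,126]):
        cv2.fillConvexPoly(im,cv2.convexHull(np.int32(q[idx]*4)),255)
    for A in([*range(60)]+[64+i for i in range(60)],[60,61,62,63,124,125,126,127]):
        cv2.fillConvexPoly(im,cv2.convexHull(np.int32(q[A]*4)),255)
    return cv2.resize(im,(640,400),interpolation=cv2.INTER_AREA)
for nm,M,Yr in(('red',R,66),('blue',B,0)):
    out=[]
    for th in np.arange(0,.6,.05):
        im=render(Yr,th)>127;best=(0,)
        for dx in range(-3,4):
            for dy in range(-3,4):
                sh=np.roll(np.roll(im,dx,1),dy,0);i=(sh&(M>0)).sum()/(sh|(M>0)).sum()
                best=max(best,(round(i,3),dx,dy))
        out.append((round(th,2),)+best)
    print(nm,(M>0).sum(),out)
# yellow mouth ring
print('yellow mouth pred',proj(s4,pose(0,-66,132)),'obs 350,172.4')
# funnel with scene bias removed
for b in((0,0),(1,.8),(1.5,1.4)): print(b,*tri((429.4,190.4),(257.6-b[0],285.6-b[1])))
E
```

```text
t [ 4.99030759e+02  2.12018151e+02 -2.37472534e-01] [ 0.1  0.   0.4  0.1 -0.3 -0.4 -0.2  0.2 -0.1  0. ]
s [ 5.06356577e+02  2.10463924e+02 -2.51636676e-01] [ 0.1 -1.   0.4 -0.2  0.1 -0.1 -0.5  0.8 -0.1  0.5]
ts [ 5.01817225e+02  2.12030701e+02 -2.42231004e-01] [ 0.2 -1.1  0.4 -0.8 -0.3 -1.4 -0.2 -1.  -0.2 -0.9 -0.6 -1.9 -0.5 -1.2
 -0.9 -1.2 -1.3 -0.  -1.1 -0.5]
rim [ 534.42122915 -292.23304552   95.2788577 ] [-0.58237109 -0.53798413 -0.72178074  0.00901446]
div [766.74294303 -57.77647037 138.        ] [447.62768392 -31.63946596 138.        ]
blue tab tip (array([546.52935799, 204.41751722, 190.11781877]), array([-0.61245183, -0.73809587, -1.0630532 ,  0.10143757]))
red 174 [(np.float64(0.0), np.float64(0.878), 2, 1), (np.float64(0.05), np.float64(0.879), 2, 2), (np.float64(0.1), np.float64(0.896), 2, 2), (np.float64(0.15), np.float64(0.908), 2, 2), (np.float64(0.2), np.float64(0.903), 1, 2), (np.float64(0.25), np.float64(0.854), 1, 3), (np.float64(0.3), np.float64(0.86), 1, 3), (np.float64(0.35), np.float64(0.857), 1, 3), (np.float64(0.4), np.float64(0.837), 1, 3), (np.float64(0.45),
[... 327 characters left out ...]
oat64(0.8), 1, 2), (np.float64(0.25), np.float64(0.775), 2, 3), (np.float64(0.3), np.float64(0.768), 1, 3), (np.float64(0.35), np.float64(0.76), 1, 3), (np.float64(0.4), np.float64(0.764), 0, 3), (np.float64(0.45), np.float64(0.753), 0, 3), (np.float64(0.5), np.float64(0.751), 0, 3), (np.float64(0.55), np.float64(0.724), 0, 3)]
yellow mouth pred [[348.72210256 170.92003353]] obs 350,172.4
(0, 0) [ 534.42122915 -292.23304552   95.2788577 ] [-0.58237109 -0.53798413 -0.72178074  0.00901446]
(1, 0.8) [ 533.16482305 -292.47564178   98.48968733] [-0.22035423 -0.2033399  -0.2731003   0.00331908]
(1.5, 1.4) [ 532.47118266 -292.4138336   100.83764942] [-0.04007211 -0.03695813 -0.04967007  0.00059538]
```

Call:
play_rows:
  translation:
    - [0,0,0.025]
    - [0.01,-0.04,0.03]
    - [0.02,-0.09,0.03]
    - [0.03,-0.14,0.03]
    - [0.04,-0.19,0.03]
    - [0.05,-0.24,0.03]
    - [0.06,-0.29,0.03]
    - [0.07,-0.34,0.03]
    - [0.08,-0.39,0.02]
    - [0.0955,-0.44,0]
    - [0.0955,-0.4566,-0.04]
    - [0.0955,-0.4566,-0.055]
  yaw: [0,0,0,0,0,0,0,0,0,0,0,0]
  hand: 0.9

```text
clock: 11.78
eef_pos: [531.3, -292.8, 146.9]
eef_rot: [3.14, -0.004, 2.897]
wrist_force: [-0.3, 0.2, -0.7]
finger_gap: 84.6
finger_force: 0.0
```

Call:
play_rows:
  translation:
    - [0,0,0]
    - [0,0,0]
  yaw: [0,0]

```text
clock: 12.02
eef_pos: [533.2, -291.9, 151.9]
eef_rot: [-3.141, 0.002, 2.9]
wrist_force: [-0.1, 0.3, -0.2]
finger_gap: 84.5
finger_force: 0.0
```

```bash
python3 - <<'E'
from h import *
s=snap('scene','pics/s5.png');t=snap('top','pics/t5.png')
st=telemetry.read_state();print(st['clock'],st['eef_pos'],st['eef_rot'],st['finger_gap'],proj(s,st['eef_pos']))
r=lambda c,x,y,w,h:cv2.resize(c['pixels'][y:y+h,x:x+w,::-1],(400,400),interpolation=cv2.INTER_CUBIC)
cv2.imwrite('pics/crop6.png',np.hstack([r(t,390,150,80,80),r(s,215,240,80,80)]))
E
```

```text
12.125 [ 533.07877398 -292.09789111  151.79926789] [-3.14082915e+00  2.34093392e-03  2.89965446e+00] 84.24514870304925 [[253.8957017  274.63265864]]
```

View pics/crop6.png

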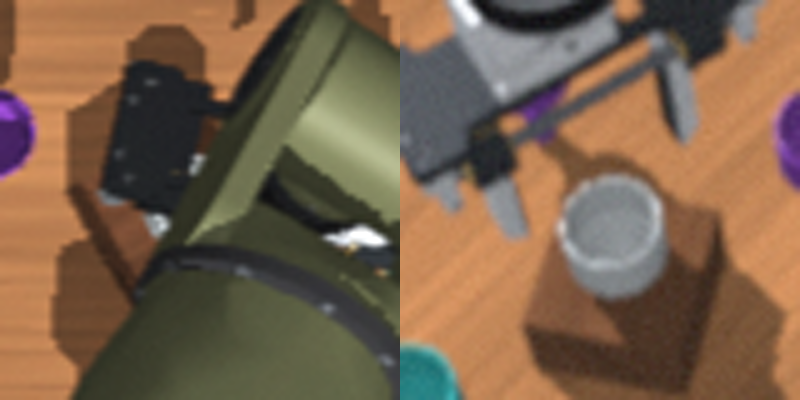

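Fingertips at (518,235) and (688,138) straddle the steel bowl at (613,222). Lowering and gripping.

Call:
play_rows:
  translation:
    - [0,0,-0.03]
    - [0,0,-0.055]
    - [0,0,-0.075]
    - [0,0,-0.08]
    - [0,0,-0.08]
  yaw: [0,0,0,0,0]

```text
clock: 12.75
eef_pos: [532.8, -292.5, 71.0]
eef_rot: [-3.141, 0.001, 2.899]
wrist_force: [0.4, -0.6, 0.4]
finger_gap: 84.7
finger_force: 0.0
```

Call:
play_rows:
  translation:
    - [0,0,0]
    - [0,0,0]
    - [0,0,0]
    - [0,0,0]
    - [0,0,0]
    - [0,0,0]
  yaw: [0,0,0,0,0,0]
  hand: 0.4
  force: 20

```text
clock: 13.5
eef_pos: [532.6, -292.4, 70.3]
eef_rot: [3.142, 0.0, 2.899]
wrist_force: [-0.8, 1.5, 3.6]
finger_gap: 51.6
finger_force: 20.0
```

Call:
play_rows:
  translation:
    - [0,0,0.008]
    - [0,0,0.02]
    - [0,0,0.035]
    - [0,0,0.05]
    - [0,0,0.07]
    - [0,0,0.09]
    - [0,0,0.11]
    - [0,0,0.13]
    - [0,0,0.15]
    - [0,0,0.16]
    - [0,0,0.165]
    - [0,0,0.165]
  yaw: [0,0,0,0,0,0,0,0,0,0,0,0]

```text
clock: 15.0
eef_pos: [532.4, -292.4, 235.0]
eef_rot: [3.142, -0.0, 2.899]
wrist_force: [-1.5, 0.3, -1.4]
finger_gap: 51.8
finger_force: 20.0
```

```bash
python3 - <<'E'
from h import *
s=snap('scene','pics/s6.png')
st=telemetry.read_state();p=st['eef_pos'];print(st['clock'],p,st['finger_gap'],st['wrist_force'],st['moment'])
for dz in(36,19,2,0,-59): print(dz,(proj(s,p+[0,0,dz])[0]-[215,220])*[5,5])
r=lambda c,x,y,w,h:cv2.resize(c['pixels'][y:y+h,x:x+w,::-1],(500,500),interpolation=cv2.INTER_CUBIC)
cv2.imwrite('pics/crop7.png',r(s,215,220,100,100))
E
```

```text
15.05 [ 532.32006232 -292.34697124  234.60947338] 51.34699550594835 [-0.16969626 -0.16400414 -1.59244946] [ 0.07067568 -0.01611799 -0.03651945]
36 [161.0901877  145.28893214]
19 [166.02867999 164.95822116]
2 [170.83749036 184.11100617]
0 [171.39494364 186.33126067]
-59 [187.09991533 248.88185486]
```

View pics/crop7.png

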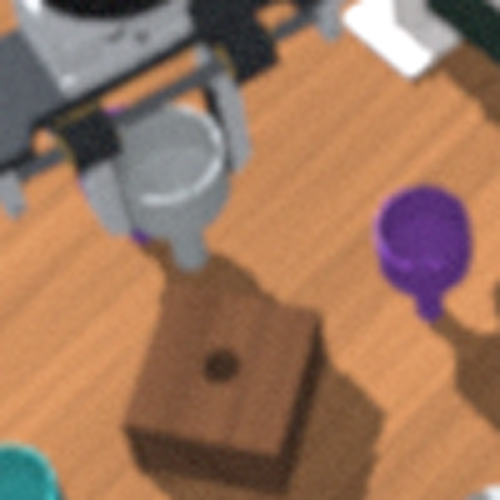

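Steel funnel is held upright, spout tip at (191,265), block empty. I carry it over the divider, coming in along the rack row to stay clear of the open cap.

Call:
play_rows:
  translation:
    - [-0.003,0.01,0.005]
    - [-0.008,0.035,0.01]
    - [-0.016,0.07,0.01]
    - [-0.024,0.105,0.01]
    - [-0.032,0.14,0.01]
    - [-0.04,0.175,0.01]
    - [-0.048,0.21,0.01]
    - [-0.056,0.245,0.01]
    - [-0.064,0.28,0.01]
    - [-0.072,0.31,0.01]
    - [-0.0755,0.3295,0.01]
    - [-0.0755,0.3295,0.01]
  yaw: [0,0,0,0,0,0,0,0,0,0,0,0]

```text
clock: 16.55
eef_pos: [456.4, 38.1, 245.3]
eef_rot: [3.141, 0.0, 2.901]
wrist_force: [-0.0, -0.5, -1.6]
finger_gap: 51.7
finger_force: 20.0
```

Call:
play_rows:
  translation:
    - [0.003,0.01,0]
    - [0.007,0.03,0]
    - [0.012,0.05,0]
    - [0.017,0.07,0]
    - [0.022,0.09,0]
    - [0.025,0.105,0]
    - [0.027,0.113,0]
    - [0.027,0.113,-0.01]
    - [0.027,0.113,-0.02]
    - [0.027,0.113,-0.026]
    - [0.027,0.113,-0.03]
    - [0.027,0.113,-0.03]
  yaw: [0,0,0,0,0,0,0,0,0,0,0,0]

```text
clock: 18.05
eef_pos: [483.9, 149.9, 215.0]
eef_rot: [-3.141, -0.0, 2.899]
wrist_force: [-0.5, -0.1, -1.0]
finger_gap: 51.6
finger_force: 20.0
```

```bash
python3 - <<'E'
from h import *
s=snap('scene','pics/s7.png')
st=telemetry.read_state();p=st['eef_pos'];print(st['clock'],p,st['finger_gap'],st['wrist_force'],st['moment'])
for q in(p+[0,0,-60],p+[0,0,35],[484,150,132]): print((proj(s,q)[0]-[315,120])*7.5)
r=lambda c,x,y,w,h:cv2.resize(c['pixels'][y:y+h,x:x+w,::-1],(600,600),interpolation=cv2.INTER_CUBIC)
cv2.imwrite('pics/crop8.png',r(s,315,120,80,80))
E
```

```text
18.1 [484.02607501 149.96456677 215.25861651] 51.333255814516825 [-0.64674412  0.35943588 -0.68803124] [0.02849067 0.02220906 0.0131839 ]
[259.23426067 339.85617655]
[271.99933644 167.54268338]
[256.33233534 379.00591142]
```

View pics/crop8.png

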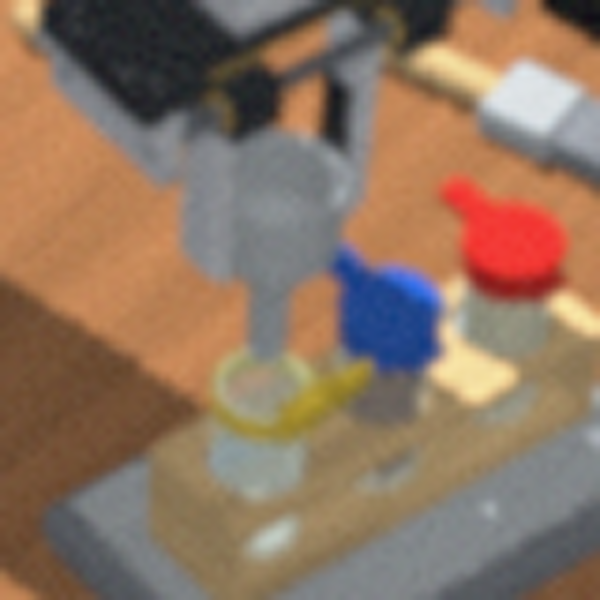

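The spout tip (268,358) hangs over the yellow ring (centre 263,391), agreeing with prediction to about 1 mm. I lower it 12 mm and let it settle.

Call:
play_rows:
  translation:
    - [0,0,-0.003]
    - [0,0,-0.006]
    - [0,0,-0.009]
    - [0,0,-0.012]
    - [0,0,-0.012]
    - [0,0,-0.012]
    - [0,0,-0.012]
    - [0,0,-0.012]
  yaw: [0,0,0,0,0,0,0,0]

```text
clock: 19.1
eef_pos: [484.0, 150.0, 203.2]
eef_rot: [3.142, 0.0, 2.899]
wrist_force: [0.1, 0.8, -0.5]
finger_gap: 51.9
finger_force: 20.0
```

```bash
python3 - <<'E'
from h import *
s=snap('scene','pics/s8.png');t=snap('top','pics/t8.png')
st=telemetry.read_state();p=st['eef_pos'];print(st['clock'],p,st['finger_gap'],st['wrist_force'],st['moment'])
for q in(p+[0,0,-60],[484,150,132]): print((proj(s,q)[0]-[330,150])*10)
r=lambda c,x,y,w,h,k:cv2.resize(c['pixels'][y:y+h,x:x+w,::-1],(w*k,h*k),interpolation=cv2.INTER_CUBIC)
cv2.imwrite('pics/crop9.png',np.hstack([r(s,330,150,40,40,10),r(t,240,180,40,40,10)]))
E
```

```text
19.2 [483.96871505 150.05647441 203.184425  ] 51.619669320677176 [-1.03876885 -0.24490648 -0.82647004] [ 0.0054968  -0.00250829  0.01335946]
[193.66204205 180.21486299]
[191.77644711 205.34121522]
```

View pics/crop9.png

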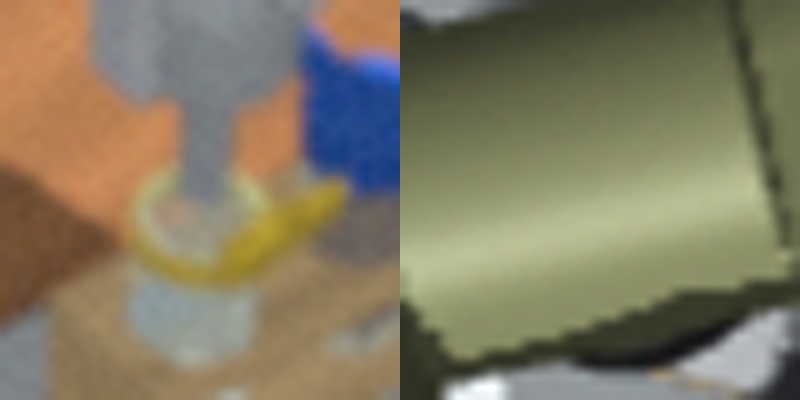

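Spout tip is at (206,197) over the ring centred (200,222), upright, with a clear gap. I nudge it 1 mm and settle.

Call:
play_rows:
  translation:
    - [0,-0.001,0]
    - [0,-0.001,0]
    - [0,-0.001,0]
    - [0,-0.001,0]
    - [0,-0.001,0]
    - [0,-0.001,0]
  yaw: [0,0,0,0,0,0]

```text
clock: 19.95
eef_pos: [484.0, 149.1, 203.2]
eef_rot: [3.142, -0.0, 2.899]
wrist_force: [-0.3, -0.2, -0.7]
finger_gap: 52.0
finger_force: 20.0
```

```bash
python3 -c "
from cell import manip
print(manip.sign_off())"
```

```text
the job is handed in; nothing more can be done
None
```

I handed the job in at about 20 s: blue cap pressed shut, yellow cap leaning back past upright, and the steel funnel held upright about 1 cm above the yellow mouth (centring and height judged from the camera images, good to a few millimetres); the hand-in gave no verdict.

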